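# Dock the canister tray and hold its bayonet lid at the half-turn

### The job

By its upright grip, slide the tray with the canister along the bench into the slotted holder until it is fully home. Then fit the lugged lid with the long grip bar into the canister's mouth, lugs through the notches and disc flush on the rim, and turn it clockwise only half-way to its lock, so that its bar lines up with the two straight ribs on the canister, without ever making the lock click. The fit is gauged in that position: finish while still gripping the lid there, do not let go, and do not disturb the other wares.

Things in the scene. Friction and masses are not known exactly. Their poses are not given: they have to be found in the camera images.
- holder_home (a point): Slotted holder of dark steel fixed to the bench: two lipped side rails and a back stop. Point on the bench where the tray's origin lies when fully home; the tray slides in along this +x. Here the lipped slots span x 43 to 116 mm, inner faces at y +-77.5 mm (2.5 mm play each side), lips in to y +-67.5 mm, underside z 17 mm, rail top z 24 mm; flared guides from x -12 mm.
- holder_stop (a point): Centre of the holder's back stop face, 30 mm tall, 116.5 mm along +x from holder_home: the tray can go 1.5 mm past the nominal home point before it touches.
- tray: Loose wooden tray, 230 (x) x 150 (y) x 12 mm, 0.6-0.95 kg with its load; slides flat on the bench. Origin: centre of its underside; front edge at x +115 mm. One rigid piece with it: a white canister, 100 mm across, axis at x +45 mm, y 0, and an upright grip at x -90 mm. Starts before the holder's mouth, 140-170 mm short of home, up to 12 mm sideways, 0.12 rad askew.
- tray_grip (a point): Where to take the tray's upright wooden grip, 46 mm above the bench, at x -90 mm, y 0 of the tray (axes as the tray's). The grip is 36 mm long along x, 14 mm thick along y, its top 75 mm above the bench.
- mouth (a point): Centre of the canister's mouth, level with the top of its steel flange, 107 mm above the bench; axes as the tray's. Flange 5 mm thick with a 63 mm round hole and two opposite notches, 15 mm wide, out to 38 mm from the axis, at 45 and 225 deg anticlockwise (from above) from the tray's +x. Lugs run under the flange clockwise from the notches for 90 deg; anticlockwise they stop within 8 deg.
- half_rib (a point): Top of one of two straight narrow ribs on the canister's outside, at 0 and 180 deg (the tray's x direction), level with the flange: they mark the half-turn, 45 deg clockwise of the notches, where the lid's bar lies along the tray's x. Two round studs, at -45 and 135 deg, mark the lock. The catch is first touched about 57 deg past the notch.
- lid_grip (a point): Bayonet lid, loose, 0.11-0.23 kg, upright on its boss on the bench, right or left of the tray, any yaw; 180 deg alike. Point on its axis, mid grip bar, 41 mm above its lowest face. Black bar 60 mm long along the lid's x, 14 mm thick, 19 to 61 mm above the lowest face. White disc 92 mm across, 14 to 19 mm above it. Seated, this point is 27 mm above point mouth. Turns with little friction.
- lid_seat (a point): On the lid's axis in the plane of its disc's underside, 27 mm below lid_grip; meets point mouth when seated. Below it a steel boss, 60 mm across, 14 mm deep, with two lugs along the lid's +x and -x (in line with the bar), 10 mm wide, 5 mm tall, tips 36.5 mm from the axis, tops 7.5 mm below this plane. Goes in only with lugs over notches: play 1.5 mm sideways, about 5 deg of turn.
- catch (a joint): Spring catch inside the canister: 0 m at rest, pushed outward by about 2 mm when a lug passes (the lock click). It must stay at rest.
- mug_a: Bystander: white mug, 84 mm across, 80 mm tall; origin at its underside as it was built (on the bench)
- mug_b: Bystander: blue mug, 80 mm across, 75 mm tall; origin at its underside as it was built (on the bench)
- bowl: Bystander: white bowl, 130 mm across, 55 mm tall; origin at its underside as it was built (on the bench)
- film_roll: Bystander: roll of wrapping paper lying down, 220 mm long, 50 mm across; origin at its underside
- plain_lid: Bystander: plain round white lid with a small round knob, no lugs and no grip bar, 104 mm across, 40 mm tall; not the lid wanted; origin at its underside as it was built (on the bench)

How it is judged:
By the outcome, as a careful person would: the job done as asked, in the order asked, and still so for the second after the job is handed in, while the arm keeps its last pose, push and grip.
It also fails if it takes over 59 s, if anything falls off the work surface, if the arm or the gripper's body presses on something with over 40 N, if the wrist force passes 120 N, or if a joint passes its speed limit or range.

### The arm

A 6-joint arm with a two-finger parallel gripper is mounted at the origin on the work surface. World frame = base frame: x ahead of the robot, y to its left, z up, the work surface at z = 0. Lengths are in m, angles in rad, forces in N, time in s.
With the tool pointing down it reaches from about 0.35 to 0.975 m from the base axis. Payload 4.9 kg.
Tool frame: the origin (TCP) lies between the finger pads; the fingertips stand 19 mm ahead of it and the grasp point (between the pads) is the TCP; z points along the fingers, y is the line along which they close (so a half turn about z gives the same grasp; the last joint's range is limited). The gripper opens to 85 mm and grips with 20 to 120 N. Pads are 22 mm wide; open, the fingers measure 114 mm over their backs; the gripper's body (76 mm by 85 mm) begins 54 mm behind the grasp point. The pads swing forward as they close: fully open they stand 13 mm farther back than shut.
Start: joints at [-1.264, 0.053, 1.613, -0, 1.476, -0.119], TCP at [0.258, -0.569, 0.25] pointing down, gripper open.
Joint ranges: [-3.01, 3.01], [-1.01, 2.22], [0.06, 2.58], [-1.02, 4.17], [0.09, 2.62], [-3.14, 3.14]. Speed limits (rad/s): [2.57, 2.57, 3.14, 3.14, 3.14, 3.14].

### API

Orientations are given as a rotation vector (axis times angle).
In Python, from station import ctrl gives the robot as it stands. The module is installed in compiled form; this text tells all that it offers.
- The arm moves only by the tool servo_tool, never from a script. Its argument "increments" is a list that holds one entry, the list of rows, each a list of 5 numbers: the finger opening in cm, from 0 to 8.54, then the shift along the tool's x, y, z in cm, then the turn about the tool's z in degrees. A call has 1 to 5 rows; each row is the pose to reach, as a shift and turn from the pose commanded when the call began, along the tool's axes at that moment; what a row does not reach only later rows make up. A row lasts 1/10 s, in which the tool goes at most 50 mm and 8.59 degrees, less where a joint would pass 70% of its speed; a pose out of reach is approached as far as the arm can. A call with a gripper value outside its range is refused whole. The fingers move at their own pace and stop on an object; "newtons" is the grip in N (left out, the last holds). Time passes only in rows, so rows that repeat a pose let the fingers close. It gives the time, the measured TCP pose, the force, the opening and the grip force at its end, in the units of the state.
- ctrl.get_obs(): the state, without advancing time (a new reading comes with each control period).
- ctrl.get_image(name): name is "scene" or "top" or "wrist"; returns a dict with "img" (400x640x3 uint8, red, green, blue), "fx", "fy", "cx", "cy" (pixels), "rvec" (rotation vector, rad) and "tvec" (3), from world to camera coordinates, as OpenCV has them; the wrist camera has in their place "mount" (4x4, takes a point from camera to tool coordinates, whose origin is the TCP and whose axes are the flange's). Camera axes: x right, y down, z forward; pixel columns grow to the right and rows downward; lengths in m; the calibration is good to about 2 mm. A picture is of the moment at which its call begins: read the wrist's pose just before it. There is no depth.
- ctrl.finish_job(): hands the job in; it is judged then, once.
The state is a dict: "t": time; "q": joint angles; "dq": joint speeds; "effort": joint torques, N m; "tool_pos": TCP position; "tool_rot": TCP orientation; "contact_force": force on the tool from outside, world axes, zero at the start; "wrist_torque": the same for the moment, N m; "opening": finger opening in m; "grip_force": force on a finger pad.
Only numpy, scipy, OpenCV 4.12 (cv2) and the standard library are available. Lean on these libraries where they do the work, as an engineer would, in place of code of your own. Each camera call takes 0.05 s, during which the arm holds its last target. There are 200 camera calls.

## Working session

There is one attempt and no reset: what is moved stays moved. The work goes in short steps, Python scripts to look and compute and a tool call to move; the robot and the scene stay as the last step left them, time stands still between calls to the robot, and variables do not carry over. Pictures are saved under pics/ and viewed, at most 10 in all, crops included, and the job is handed in when it is done.

Besides the shell and the picture viewer there is one more tool, called after "Emit:" by a JSON object that holds its "api" and its "payload". servo_tool: Moves the arm, as the interface text tells. Its arguments: {"type":"object","properties":{"increments":{"type":"array"},"newtons":{"type":"number"}},"required":["increments"]}

```bash
mkdir -p pics
cat > h.py <<'E'
import numpy as np, cv2
from station import ctrl
from scipy.spatial.transform import Rotation as R
def snap(name,fn=None):
    o=ctrl.get_obs(); d=ctrl.get_image(name)
    K=np.array([[d['fx'],0,d['cx']],[0,d['fy'],d['cy']],[0,0,1.]])
    if name=='wrist':
        T=np.eye(4);T[:3,:3]=R.from_rotvec(o['tool_rot']).as_matrix();T[:3,3]=o['tool_pos']
        C=T@np.array(d['mount'])
    else:
        W=np.eye(4);W[:3,:3]=R.from_rotvec(np.ravel(d['rvec'])).as_matrix();W[:3,3]=np.ravel(d['tvec']);C=np.linalg.inv(W)
    if fn: cv2.imwrite('pics/'+fn,cv2.cvtColor(d['img'],cv2.COLOR_RGB2BGR))
    return d['img'],K,C,o
def ray(K,C,uv,z):
    uv=np.atleast_2d(np.array(uv,float))
    r=(C[:3,:3]@np.linalg.inv(K)@np.c_[uv,np.ones(len(uv))].T).T
    return C[:3,3]+r*((z-C[2,3])/r[:,2])[:,None]
def proj(K,C,P):
    p=(np.linalg.inv(C)@np.r_[P,1])[:3]; p=K@p; return p[:2]/p[2]
E
python3 - <<'E'
from h import *
for n in ('top','scene'):
    i,K,C,o=snap(n,n+'0.png'); np.savez(n+'0.npz',i=i,K=K,C=C); print(C.round(3),K[0])
print(R.from_rotvec(o['tool_rot']).as_matrix().round(3),o)
E
```

```text
[[ 0.026 -0.997  0.07   0.373]
 [-1.    -0.026 -0.003  0.035]
 [ 0.005 -0.07  -0.998  1.545]
 [ 0.     0.     0.     1.   ]] [502.27427262   0.         315.6582887 ]
[[ 0.053  0.623 -0.78   1.509]
 [ 0.999 -0.044  0.033 -0.031]
 [-0.014 -0.781 -0.624  0.902]
 [ 0.     0.     0.     1.   ]] [407.86979131   0.         313.74304008]
[[ 0.911  0.413 -0.001]
 [ 0.413 -0.911  0.002]
 [ 0.    -0.002 -1.   ]] {'t': 0.05, 'q': array([-1.26398372e+00,  5.33489545e-02,  1.61427398e+00,  6.79449460e-06,
        1.47602348e+00, -1.19001259e-01]), 'dq': array([-0.00042586, -0.00224431, -0.0015081 ,  0.0012532 , -0.0003752 ,
       -0.00053715]), 'effort': array([ 2.15642726e-04, -3.95178974e+01, -3.71655893e+01, -1.30054013e-04,
        4.04734907e-03,  4.86957461e-06]), 'tool_pos': array([ 0.25798809, -0.56863   ,  0.24907985]), 'tool_rot': array([-3.06865905e+00, -6.63391890e-01,  2.91732580e-04]), 'contact_force': array([-0.23835937,  0.59045531, -0.20037849]), 'wrist_torque': array([-0.01542107,  0.01818137, -0.01393859]), 'grip_force': 0.0, 'opening': 0.08523898917474117}
```

View pics/top0.png

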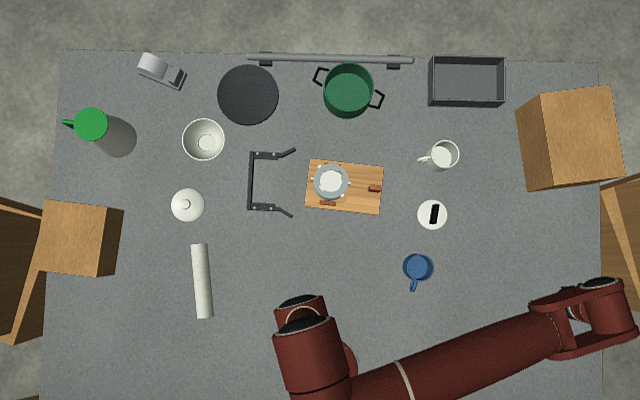

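View pics/scene0.png

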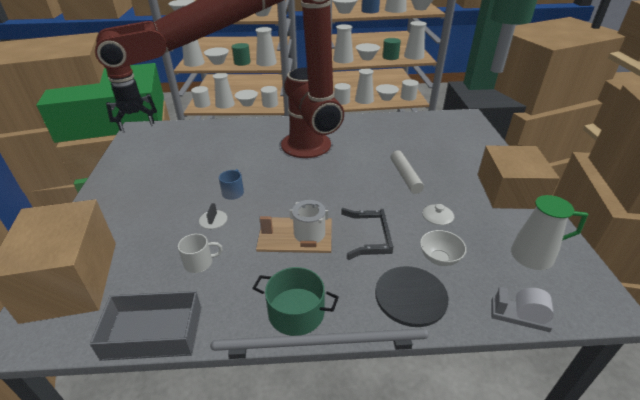

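The top view shows the tray at about (345,187), with its grip at (375,188). The holder opens toward the tray, with its back stop at column 250. The lugged lid is at (432,214). The tray has to slide toward image left, which is world +y.

Run:
```python
from h import *
d=np.load('top0.npz');i,K,C=d['i'],d['K'],d['C']
hsv=cv2.cvtColor(i,cv2.COLOR_RGB2HSV)
def sub(m,x0,x1,y0,y1):
    o=np.zeros_like(m);o[y0:y1,x0:x1]=m[y0:y1,x0:x1];return o
w=sub(cv2.inRange(hsv,(5,70,60),(25,255,255)),295,395,150,225)
P=cv2.findNonZero(w);r=cv2.minAreaRect(P);b=cv2.boxPoints(r)
q=ray(K,C,b,0.012);print('tray corners',q.round(4),q.mean(0).round(4))
print('tray yaw edges',[np.degrees(np.arctan2(*(q[(k+1)%4]-q[k])[[1,0]])).round(1) for k in range(4)],[np.linalg.norm(q[(k+1)%4]-q[k]).round(3) for k in range(4)])
dk=sub(cv2.inRange(hsv,(0,0,0),(180,255,78)),240,300,140,222)
def c(m):return np.array(cv2.findNonZero(m)).reshape(-1,2)
bk=c(sub(dk,240,262,160,200));print('back cols',np.bincount(bk[:,0])[240:])
v=cv2.fitLine(bk.astype(np.float32),cv2.DIST_HUBER,0,.01,.01).ravel();print('backline',v)
big=cv2.resize(i[135:235,240:460],None,fx=3.6,fy=3.6,interpolation=cv2.INTER_CUBIC);cv2.imwrite('pics/crop0.png',big[:,:,::-1])
L=sub(cv2.inRange(hsv,(0,0,170),(180,60,255)),410,455,195,232)
(x,y),rr=cv2.minEnclosingCircle(cv2.findNonZero(L));print('lid',x,y,rr,ray(K,C,[x,y],.019))
B=sub(cv2.inRange(hsv,(0,0,0),(180,255,60)),420,445,200,228);r=cv2.minAreaRect(cv2.findNonZero(B));bb=ray(K,C,cv2.boxPoints(r),.061);print('bar',r,bb.round(4),bb.mean(0))
```

```text
tray corners [[ 0.4941  0.0662  0.012 ]
 [ 0.6445  0.0528  0.012 ]
 [ 0.6235 -0.1769  0.012 ]
 [ 0.4733 -0.1618  0.012 ]] [ 0.5589 -0.0549  0.012 ]
tray yaw edges [np.float64(-5.1), np.float64(-95.2), np.float64(174.3), np.float64(84.8)] [np.float64(0.151), np.float64(0.231), np.float64(0.151), np.float64(0.229)]
back cols [ 0  0  0  0  0  0  0  2 18 39 35 34 33 15]
backline [ 5.9958909e-02 -9.9820083e-01  2.5019749e+02  1.7871649e+02]
lid 431.81048583984375 214.2708740234375 15.05994701385498 [[ 0.4792011  -0.32443128  0.019     ]]
bar ((433.97296142578125, 213.6621856689453), (6.411561012268066, 19.72787857055664), 9.462321281433105) [[ 0.4506 -0.307   0.061 ]
 [ 0.5086 -0.3161  0.061 ]
 [ 0.506  -0.3349  0.061 ]
 [ 0.4479 -0.3258  0.061 ]] [ 0.47829082 -0.32095192  0.061     ]
```

View pics/crop0.png

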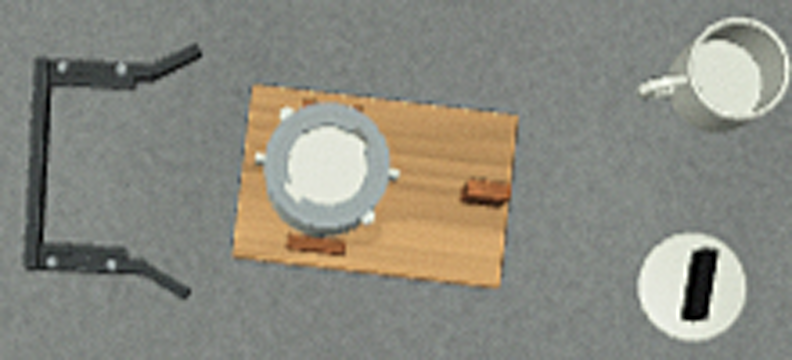

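The crop shows the holder's inner stop edge from about (50,85) to (43,240). The rail bolts are at (62,66), (122,69), (52,261) and (112,264). The tray grip is at (486,191), and the lid bar centre is at (699,284).

Run:
```python
from h import *
d=np.load('top0.npz');K,C=d['K'],d['C']
f=lambda x,y,z:ray(K,C,[(x+.5)/3.6-.5+240,(y+.5)/3.6-.5+135],z)[0]
a,b,c,e=[f(*p,.024) for p in((62,66),(122,69),(52,261),(112,264))]
an=lambda v:np.degrees(np.arctan2(v[1],v[0]))
print(an(a-b),an(c-e),an(a-c)-90,an(a-c)+90)
s=f(50,85,.03),f(43,240,.03);print('stop',s,an(s[0]-s[1])+90)
y=np.radians(an(a-c)+90);u=np.array([np.cos(y),np.sin(y)]);v=np.array([-u[1],u[0]])
M=(a+b+c+e)[:2]/4; S=(s[0]+s[1])[:2]/2; lat=M@v; print('yaw',np.degrees(y),'stop-lat',S@u*u+lat*v,'home',(S@u-.1165)*u+lat*v)
t=np.radians(84.7);print('grip',np.array([.5589,-.0549])-.09*np.array([np.cos(t),np.sin(t)]))
print(f(486,191,.075))
m=f(327,167,.107);print('mouth approx',m)
```

```text
88.64020226565627 88.6304458257231 -90.95418331212018 89.04581668787982
stop (array([0.63514609, 0.22305356, 0.03      ]), array([0.5034785 , 0.22439374, 0.03      ])) 89.41683220151312
yaw 89.04581668787982 stop-lat [0.56954459 0.22371978] home [0.56760453 0.10723594]
grip [ 0.55058665 -0.14451522]
[ 0.5493381  -0.14195507  0.075     ]
mouth approx [ 0.56145933 -0.01040898  0.107     ]
```

Emit:
{"api": "servo_tool", "payload": {"increments": [[[8.5,4.2,-2.54,0.2,0],[8.5,8.4,-5.08,0.4,0],[8.5,12.6,-7.62,0.6,0],[8.5,16.8,-10.16,0.8,0],[8.5,21,-12.7,1,0]]]}}

```text
t: 0.6
tool_pos: [0.3975, -0.3649, 0.2397]
tool_rot: [-3.07, -0.663, 0.0]
contact_force: [0.7, 0.2, -0.1]
opening: 0.0853
grip_force: 0.0
```

Emit:
{"api": "servo_tool", "payload": {"increments": [[[6,4.2,-2.54,0.2,-8],[6,8.4,-5.08,0.4,-16],[6,12.6,-7.62,0.6,-24],[6,16.8,-10.16,0.8,-32],[6,21,-12.7,1,-40]]]}}

```text
t: 1.1
tool_pos: [0.5363, -0.1624, 0.2299]
tool_rot: [-2.653, -1.682, 0.0]
contact_force: [0.7, -1.2, 0.5]
opening: 0.0602
grip_force: 0.0
```

Emit:
{"api": "servo_tool", "payload": {"increments": [[[6,0,0,0.5,-7],[6,0,0,1,-14],[6,0,0,1,-20.3],[6,0,0,1,-20.3]]]}}

```text
t: 1.5
tool_pos: [0.5354, -0.164, 0.2194]
tool_rot: [-2.321, -2.116, 0.001]
contact_force: [0.6, -0.5, -1.1]
opening: 0.0602
grip_force: 0.0
```

Run:
```python
from h import *
i,K,C,o=snap('wrist','w1.png');np.savez('w1.npz',i=i,K=K,C=C);print(o['tool_pos'],R.from_rotvec(o['tool_rot']).as_matrix().round(3),o['opening'],o['t'])
print(C.round(3),proj(K,C,[.55,-.1435,.075]))
```

```text
[ 0.53542107 -0.16396377  0.21943713] [[ 0.092  0.996 -0.001]
 [ 0.996 -0.092  0.001]
 [ 0.    -0.001 -1.   ]] 0.06022909109257943 1.5
[[ 0.996 -0.088 -0.029  0.544]
 [-0.092 -0.952 -0.292 -0.09 ]
 [-0.002  0.293 -0.956  0.344]
 [ 0.     0.     0.     1.   ]] [328.92933012 167.12103939]
```

View pics/w1.png

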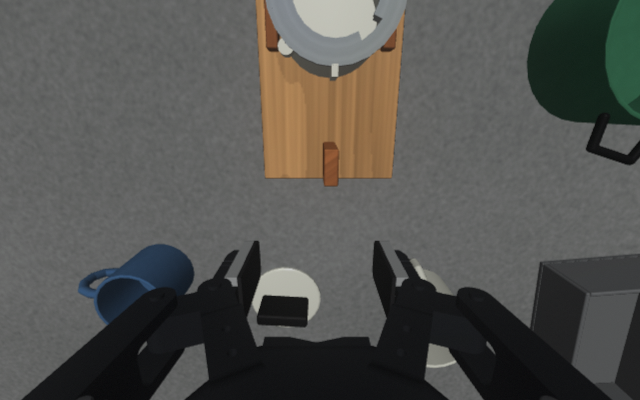

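The wrist view shows the grip's top face at cols 324–338, rows ~152–186. The tray's rear edge runs along row 178 from col 265 to 394.

Run:
```python
from h import *
d=np.load('w1.npz');i,K,C=d['i'],d['K'],d['C']
print('grip top',ray(K,C,[331,169],.075))
g=ray(K,C,[[265,178.5],[394,178],[260.5,60],[403.5,60]],.012);print(g.round(4))
t=g[1]-g[0];print('yaw from rear',np.degrees(np.arctan2(t[1],t[0]))+90,'sides',[np.degrees(np.arctan2(*(g[k+2]-g[k])[[1,0]])) for k in(0,1)])
hsv=cv2.cvtColor(i,cv2.COLOR_RGB2HSV)
m=cv2.inRange(hsv,(5,70,60),(25,255,255));
for y in(100,120,135,165):
    x=np.flatnonzero(m[y,200:450])+200;p=ray(K,C,[[x[0]-.5,y],[x[-1]+.5,y]],.012);print(y,p.round(4).tolist())
print('mid rear',g[:2].mean(0))
```

```text
grip top [[ 0.55180435 -0.14547328  0.075     ]]
[[ 0.4754 -0.1627  0.012 ]
 [ 0.6267 -0.1761  0.012 ]
 [ 0.4891 -0.036   0.012 ]
 [ 0.6383 -0.0499  0.012 ]]
yaw from rear 84.95969545143511 sides [np.float64(83.84320351490831), np.float64(84.73172715596752)]
100 [[0.4832, -0.0754, 0.012], [0.6317, -0.0892, 0.012]]
120 [[0.4812, -0.0963, 0.012], [0.6304, -0.1102, 0.012]]
135 [[0.4799, -0.1126, 0.012], [0.6279, -0.1263, 0.012]]
165 [[0.476, -0.1466, 0.012], [0.6252, -0.1604, 0.012]]
mid rear [ 0.55107205 -0.16939298  0.012     ]
```

Emit:
{"api": "servo_tool", "payload": {"increments": [[[6,2.05,1.5,4,0],[6,2.05,1.5,8.5,0],[6,2.05,1.5,13,0],[6,2.05,1.5,17.3,0],[6,2.05,1.5,17.3,0]]]}}

```text
t: 2.05
tool_pos: [0.5471, -0.1433, 0.0401]
tool_rot: [-2.315, -2.105, 0.01]
contact_force: [-1.8, 0.4, -0.8]
opening: 0.0598
grip_force: 0.0
```

Emit:
{"api": "servo_tool", "payload": {"increments": [[[0.5,0,0,0,0],[0.5,0,0,0,0],[0.5,0,0,0,0],[0.5,0,0,0,0]]], "newtons": 40}}

```text
t: 2.45
tool_pos: [0.5541, -0.1463, 0.0508]
tool_rot: [2.318, 2.115, 0.001]
contact_force: [-2.5, 0.3, 6.3]
opening: 0.0137
grip_force: 39.6
```

Emit:
{"api": "servo_tool", "payload": {"increments": [[[0.5,0,0,0,0],[0.5,0,0,0,0],[0.5,0,0,0,0]]]}}

```text
t: 2.75
tool_pos: [0.5541, -0.1463, 0.0508]
tool_rot: [2.317, 2.115, 0.001]
contact_force: [-1.5, -0.5, 7.1]
opening: 0.0135
grip_force: 39.5
```

Run:
```python
from h import *
o=ctrl.get_obs();print(o['tool_pos'],o['contact_force'],o['wrist_torque'],R.from_rotvec(o['tool_rot']).as_matrix().round(4))
```

```text
[ 0.55407266 -0.14630128  0.05077857] [-1.54515249 -0.46289344  7.13143345] [0.03043982 0.66925551 0.5287373 ] [[ 0.0909  0.9959  0.0031]
 [ 0.9959 -0.0909 -0.0025]
 [-0.0022  0.0033 -1.    ]]
```

Emit:
{"api": "servo_tool", "payload": {"increments": [[[0.5,0.5,0.3,-0.4,-2],[0.5,1.5,0.6,-0.4,-4.3],[0.5,2.8,0.6,-0.4,-4.3],[0.5,4,0.6,-0.4,-4.3],[0.5,4,0.6,-0.4,-4.3]]], "newtons": 60}}

```text
t: 3.25
tool_pos: [0.5622, -0.1033, 0.0508]
tool_rot: [-2.238, -2.202, -0.003]
contact_force: [0.8, 2.7, -3.6]
opening: 0.0133
grip_force: 59.0
```

Run:
```python
from h import *
i,K,C,o=snap('top');np.savez('top1.npz',i=i,K=K,C=C);print(o['tool_pos'],o['contact_force'],o['wrist_torque'],R.from_rotvec(o['tool_rot']).as_matrix().round(4))
big=cv2.resize(i[135:225,240:400],None,fx=5,fy=5,interpolation=cv2.INTER_CUBIC);cv2.imwrite('pics/crop1.png',big[:,:,::-1])
```

```text
[ 0.56216146 -0.1032699   0.05083181] [ 0.79155539  2.70427231 -3.55760457] [ 0.34397334 -0.20995586 -0.08873147] [[ 1.640e-02  9.999e-01 -3.000e-04]
 [ 9.999e-01 -1.640e-02  2.900e-03]
 [ 2.900e-03 -3.000e-04 -1.000e+00]]
```

View pics/crop1.png

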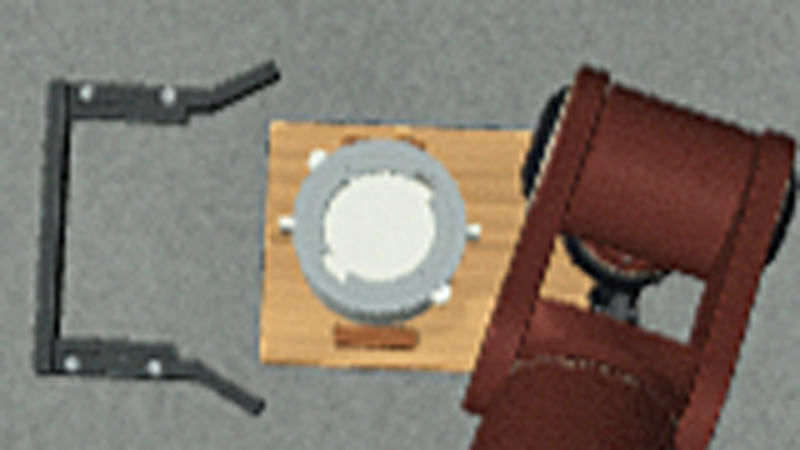

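The crop shows the tray front corners at (271,120) and (260,362), square with the holder. The bolts are at (87,92), (169,96), (71,364) and (153,368).

Run:
```python
from h import *
d=np.load('top1.npz');i,K,C=d['i'],d['K'],d['C']
f=lambda x,y,z:ray(K,C,[(x+.5)/5-.5+240,(y+.5)/5-.5+135],z)[0,:2]
an=lambda v:np.degrees(np.arctan2(v[1],v[0]))
a,b,c,e=[f(*p,.024) for p in((87,92),(169,96),(71,364),(153,368))]
print('holder yaw',an(a-b),an(c-e),an(a-c)+90,'centre',(a+b+c+e)/4)
hsv=cv2.cvtColor(i,cv2.COLOR_RGB2HSV);m=cv2.inRange(hsv,(5,70,60),(25,255,255))
U=[];Lo=[]
for x in range(297,332,3):
    y=np.flatnonzero(m[150:215,x])+150;U.append((x,y[0]-.5));Lo.append((x,y[-1]+.5))
U=ray(K,C,U,.012)[:,:2];Lo=ray(K,C,Lo,.012)[:,:2]
for q in(U,Lo):p=np.polyfit(q[:,1],q[:,0],1);print('side slope deg yaw',90-np.degrees(np.arctan(p[0])))
mid=(U.mean(0)+Lo.mean(0))/2;print('tray mid',mid,'width',np.linalg.norm(U.mean(0)-Lo.mean(0)))
F=[]
for y in range(162,206,4):
    x=np.flatnonzero(m[y,285:335])+285;F.append((x[0]-.5,y))
F=ray(K,C,F,.012)[:,:2];p=np.polyfit(F[:,0],F[:,1],1);print('front yaw',90+np.degrees(np.arctan(p[0])),F.mean(0))
u=np.array([np.cos(np.radians(89)),np.sin(np.radians(89))]);v=np.array([-u[1],u[0]])
M=(a+b+c+e)/4;print('lateral (left+) tray-holder',(mid-M)@v)
s=f(72,90,.03),f(62,335,.03);print('stop',s)
```

```text
holder yaw 88.710630833079 88.70029026079283 88.61835680447147 centre [0.56857995 0.19075439]
side slope deg yaw 88.96794426091691
side slope deg yaw 88.95689233231884
tray mid [0.56412512 0.03853023] width 0.15145365101260086
front yaw 88.94889757655719 [0.56790041 0.10287503]
lateral (left+) tray-holder 0.0017974753497558395
stop (array([0.65256111, 0.22221573]), array([0.50261771, 0.22310303]))
```

Emit:
{"api": "servo_tool", "payload": {"increments": [[[0.5,1.2,0.1,0,0.2],[0.5,2.4,0.17,0,0.2],[0.5,3.6,0.17,0,0.2],[0.5,4.8,0.19,0,0.2],[0.5,5.5,0.2,0,0.2]]]}}

```text
t: 3.8
tool_pos: [0.5651, -0.0498, 0.0512]
tool_rot: [-2.244, -2.199, -0.0]
contact_force: [-0.4, -3.7, -3.3]
opening: 0.0131
grip_force: 58.9
```

Emit:
{"api": "servo_tool", "payload": {"increments": [[[0.5,1,0,0,0],[0.5,2,0.02,0,0],[0.5,3,0.02,0,0],[0.5,4,0.04,0,0],[0.5,5,0.05,0,0]]]}}

```text
t: 4.3
tool_pos: [0.5667, -0.0003, 0.0513]
tool_rot: [-2.245, -2.198, 0.0]
contact_force: [0.2, -2.9, -2.7]
opening: 0.0131
grip_force: 59.0
```

Emit:
{"api": "servo_tool", "payload": {"increments": [[[0.5,0.6,0,0,0],[0.5,1.1,0.0,0,0],[0.5,1.3,0.0,0,0],[0.5,1.5,0,0,0],[0.5,1.5,0,0,0]]]}}

```text
t: 4.8
tool_pos: [0.567, 0.0141, 0.0512]
tool_rot: [-2.244, -2.197, -0.001]
contact_force: [0.1, -1.1, -3.5]
opening: 0.0134
grip_force: 58.9
```

Emit:
{"api": "servo_tool", "payload": {"increments": [[[0.5,0.2,0,0,0],[0.5,0.2,0,0,0],[0.5,0.3,0,0,0],[0.5,0.3,0,0,0]]]}}

```text
t: 5.2
tool_pos: [0.5671, 0.0168, 0.0513]
tool_rot: [2.245, 2.198, -0.0]
contact_force: [0.3, -3.0, -3.8]
opening: 0.0132
grip_force: 59.0
```

Emit:
{"api": "servo_tool", "payload": {"increments": [[[0.5,0.2,0,0,0],[0.5,0.3,0,0,0],[0.5,0.3,0,0,0]]]}}

```text
t: 5.5
tool_pos: [0.5672, 0.0201, 0.0513]
tool_rot: [-2.244, -2.198, -0.0]
contact_force: [-0.0, -1.7, -3.6]
opening: 0.0137
grip_force: 59.0
```

Emit:
{"api": "servo_tool", "payload": {"increments": [[[0.5,0.2,0,0,0],[0.5,0.3,0,0,0],[0.5,0.3,0,0,0]]]}}

```text
t: 5.8
tool_pos: [0.5672, 0.0211, 0.0517]
tool_rot: [2.243, 2.197, -0.005]
contact_force: [-2.0, -10.3, -1.0]
opening: 0.0136
grip_force: 59.4
```

Emit:
{"api": "servo_tool", "payload": {"increments": [[[0.5,-0.25,0,0,0],[0.5,-0.25,0,0,0],[6,-0.25,0,0,0],[6,-0.25,0,0,0],[6,-0.25,0,0,0]]]}}

```text
t: 6.3
tool_pos: [0.5678, 0.0207, 0.052]
tool_rot: [2.244, 2.198, 0.002]
contact_force: [0.5, -0.1, -0.2]
opening: 0.0564
grip_force: 0.0
```

Emit:
{"api": "servo_tool", "payload": {"increments": [[[6,0,0,-4,0],[6,0,0,-8.5,0],[6,0,0,-13,0],[6,2,0,-17.5,0],[6,6,0,-18,0]]]}}

```text
t: 6.8
tool_pos: [0.5723, 0.0796, 0.2404]
tool_rot: [2.241, 2.187, 0.016]
contact_force: [0.2, -0.2, -0.1]
opening: 0.0603
grip_force: 0.0
```

Emit:
{"api": "servo_tool", "payload": {"increments": [[[6,0,0,0,0],[6,0,0,0,0]]]}}

```text
t: 7.0
tool_pos: [0.5684, 0.081, 0.2316]
tool_rot: [2.242, 2.2, 0.0]
contact_force: [0.1, -0.2, 0.3]
opening: 0.0597
grip_force: 0.0
```

Run:
```python
from h import *
i,K,C,o=snap('wrist','w2.png');np.savez('w2.npz',i=i,K=K,C=C);print(o['t'],o['tool_pos'],R.from_rotvec(o['tool_rot']).as_matrix().round(4))
i,K,C,o=snap('top','top2.png');np.savez('top2.npz',i=i,K=K,C=C)
```

```text
7.0 [0.56837521 0.08098443 0.23157161] [[ 1.920e-02  9.998e-01  5.000e-04]
 [ 9.998e-01 -1.920e-02 -3.000e-04]
 [-3.000e-04  5.000e-04 -1.000e+00]]
```

View pics/w2.png

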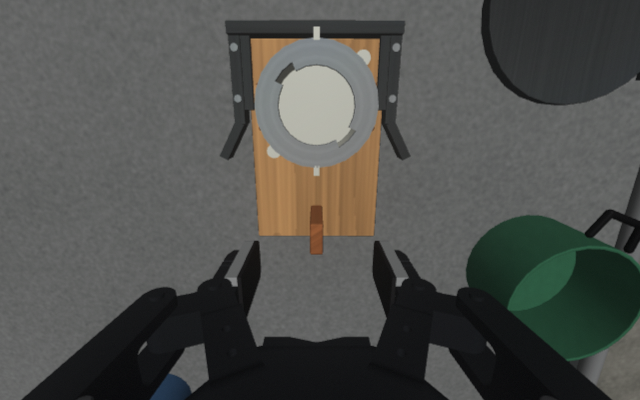

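The tray is home: its front edge is against the stop, at row 38. The mouth is near (317,105), the ribs are at (316,33) and (317,171), and the notches are at about (285,72) and (347,137).

Run:
```python
from h import *
for n,box in(('w2',(270,365,55,155)),('top2',(255,330,150,215))):
    d=np.load(n+'.npz');i,K,C=d['i'],d['K'],d['C']
    hsv=cv2.cvtColor(i,cv2.COLOR_RGB2HSV);m=np.zeros(i.shape[:2],np.uint8);x0,x1,y0,y1=box
    m[y0:y1,x0:x1]=cv2.inRange(hsv,(0,0,165),(180,60,255))[y0:y1,x0:x1]
    m=cv2.morphologyEx(m,cv2.MORPH_OPEN,np.ones((5,5)))
    cs=max(cv2.findContours(m,0,cv2.CHAIN_APPROX_NONE)[0],key=cv2.contourArea).reshape(-1,2)
    p=ray(K,C,cs,.107)[:,:2]
    w=p
    for k in range(4):
        A=np.c_[2*w,np.ones(len(w))];s=np.linalg.lstsq(A,(w**2).sum(1),rcond=None)[0];r=np.sqrt(s[2]+s[0]**2+s[1]**2)
        e=np.abs(np.hypot(*(p-s[:2]).T)-r);w=p[e<.0015]
    print(n,s[:2],r,len(w),len(p))
d=np.load('w2.npz');K,C=d['K'],d['C']
r=ray(K,C,[[316.5,33],[317,171.5]],.107);print('ribs',r,r.mean(0))
nn=ray(K,C,[[284.5,72.5],[347,137]],.107);print('notch',nn,nn.mean(0),np.degrees(np.arctan2(*(nn[0]-nn[1])[[1,0]])))
hsv=cv2.cvtColor(d['i'],cv2.COLOR_RGB2HSV);m=cv2.inRange(hsv,(5,70,60),(25,255,255))
L=[];Rr=[]
for y in range(185,232,3):
    x=np.flatnonzero(m[y,225:400])+225;L.append((x[0]-.5,y));Rr.append((x[-1]+.5,y))
L=ray(K,C,L,.012);Rr=ray(K,C,Rr,.012)
for q in(L,Rr):print('yaw',90-np.degrees(np.arctan(np.polyfit(q[:,1],q[:,0],1)[0])))
M=(L+Rr)/2;k=np.polyfit(M[:,1],M[:,0],1);print('axis x at y=.155',np.polyval(k,.155),M.mean(0))
print('tray front', ray(K,C,[[317,38]],.012),'stop row', ray(K,C,[[317,34]],.03))
```

```text
w2 [0.57052926 0.15723826] 0.030243308960391097 199 224
top2 [0.55607932 0.13422652] 0.022969574980915865 18 51
ribs [[0.5719883  0.21068956 0.107     ]
 [0.57037546 0.10253259 0.107     ]] [0.57118188 0.15661108 0.107     ]
notch [[0.54601158 0.1832105  0.107     ]
 [0.59631841 0.13178826 0.107     ]] [0.57116499 0.15749938 0.107     ] 134.37180071633077
yaw 88.87850758084376
yaw 88.89082836908322
axis x at y=.155 0.5704170894562289 [0.5680969  0.03587015 0.012     ]
tray front [[0.57289174 0.22699013 0.012     ]] stop row [[0.57284758 0.22684663 0.03      ]]
```

Emit:
{"api": "servo_tool", "payload": {"increments": [[[6,-4.8,-0.95,0,0],[6,-9.6,-1.9,0,0],[6,-14.4,-2.85,0,0],[6,-19.2,-3.8,0,0],[6,-24,-4.8,0,0]]]}}

```text
t: 7.6
tool_pos: [0.5139, -0.161, 0.2301]
tool_rot: [-2.245, -2.195, 0.001]
contact_force: [1.4, -0.0, 0.6]
opening: 0.0601
grip_force: 0.0
```

Emit:
{"api": "servo_tool", "payload": {"increments": [[[6,-4,-0.8,0,-8.2],[6,-8,-1.6,0.3,-16.4],[6,-12,-2.4,0.6,-24.6],[6,-16,-3.2,1,-32.8],[6,-16.5,-3.3,1,-41]]]}}

```text
t: 8.1
tool_pos: [0.4763, -0.327, 0.2192]
tool_rot: [-1.332, -2.842, 0.001]
contact_force: [-0.0, 1.0, -0.3]
opening: 0.0601
grip_force: 0.0
```

Emit:
{"api": "servo_tool", "payload": {"increments": [[[6,0,0,0,-8.2],[6,0,0,0,-16.4],[6,0,0,0,-24.6],[6,0,0,0,-32.8],[6,0,0,0,-41]]]}}

```text
t: 8.6
tool_pos: [0.4778, -0.3234, 0.2198]
tool_rot: [-0.245, -3.13, -0.002]
contact_force: [-0.2, -0.2, 0.1]
opening: 0.0601
grip_force: 0.0
```

Emit:
{"api": "servo_tool", "payload": {"increments": [[[6,0,0,0,0],[6,0,0,0,0]]]}}

```text
t: 8.8
tool_pos: [0.4782, -0.3232, 0.2204]
tool_rot: [-0.258, -3.13, -0.001]
contact_force: [0.1, 0.5, 0.2]
opening: 0.06
grip_force: 0.0
```

Run:
```python
from h import *
i,K,C,o=snap('wrist','w3.png');np.savez('w3.npz',i=i,K=K,C=C);print(o['t'],o['tool_pos'],R.from_rotvec(o['tool_rot']).as_matrix().round(4),o['q'])
print(proj(K,C,[.479,-.322,.061]))
```

```text
8.8 [ 0.47824125 -0.323176    0.22039013] [[-9.865e-01  1.639e-01 -1.200e-03]
 [ 1.639e-01  9.865e-01  1.000e-03]
 [ 1.400e-03  8.000e-04 -1.000e+00]] [-7.23154370e-01 -3.92586621e-02  1.75566556e+00 -5.68668905e-05
  1.42677402e+00 -2.12933275e+00]
[317.58973198 185.61970018]
```

View pics/w3.png

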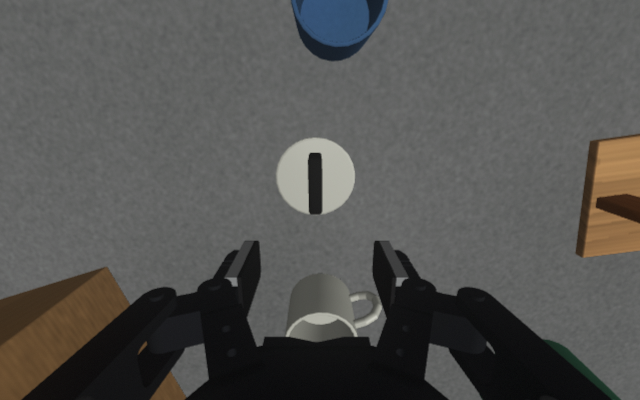

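The wrist view shows the lid disc centred at about (316,176) and the bar upright at cols 308–322, rows 153–213.

Run:
```python
from h import *
d=np.load('w3.npz');i,K,C=d['i'],d['K'],d['C']
hsv=cv2.cvtColor(i,cv2.COLOR_RGB2HSV)
w=np.zeros(i.shape[:2],np.uint8);w[130:225,265:365]=cv2.inRange(hsv,(0,0,140),(180,60,255))[130:225,265:365]
h=cv2.convexHull(cv2.findNonZero(w)).reshape(-1,2);p=ray(K,C,h,.019)[:,:2]
A=np.c_[2*p,np.ones(len(p))];s=np.linalg.lstsq(A,(p**2).sum(1),rcond=None)[0];print('disc',s[:2],np.sqrt(s[2]+s[0]**2+s[1]**2))
b=np.zeros_like(w);b[145:220,295:335]=cv2.inRange(hsv,(0,0,0),(180,255,70))[145:220,295:335]
L=[];Rr=[]
for y in range(166,212,3):
    x=np.flatnonzero(b[y]);L.append((x[0]-.5,y));Rr.append((x[-1]+.5,y))
L=ray(K,C,L,.061)[:,:2];Rr=ray(K,C,Rr,.061)[:,:2];M=(L+Rr)/2
v=M[0]-M[-1];print('bar yaw',np.degrees(np.arctan2(v[1],v[0])),'width',np.linalg.norm(L-Rr,axis=1).mean())
T=R.from_rotvec(ctrl.get_obs()['tool_rot']).as_matrix();tp=ctrl.get_obs()['tool_pos'][:2]
print('bar axis in tool y mm',((M-tp)@T[:2,1]*1e3).round(1),'disc in tool mm',((s[:2]-tp)@T[:2,:2]*1e3).round(1))
```

```text
disc [ 0.47954405 -0.32443373] 0.04525800073062525
bar yaw 171.09327811479713 width 0.013165280777580814
bar axis in tool y mm [-1.9 -1.4 -1.4 -1.4 -1.4 -1.4 -1.4 -1.4 -1.4 -1.4 -1.4 -1.4 -1.4 -1.5
 -1.5 -1.5] disc in tool mm [-1.3 -1.1]
```

Emit:
{"api": "servo_tool", "payload": {"increments": [[[6,-0.13,-0.13,4,-0.5],[6,-0.13,-0.13,8,-0.5],[6,-0.13,-0.13,11.5,-0.5],[6,-0.13,-0.13,14,-0.5],[6,-0.13,-0.13,15.5,-0.5]]]}}

```text
t: 9.35
tool_pos: [0.4786, -0.3234, 0.0633]
tool_rot: [-0.241, -3.129, -0.004]
contact_force: [0.4, -0.9, -0.4]
opening: 0.0604
grip_force: 0.0
```

Emit:
{"api": "servo_tool", "payload": {"increments": [[[4,0,0,1,0],[3,0,0,1.7,0],[2.5,0,0,2.1,0],[2.5,0,0,2.1,0]]], "newtons": 30}}

```text
t: 9.75
tool_pos: [0.4804, -0.3247, 0.0458]
tool_rot: [0.239, 3.132, -0.001]
contact_force: [-0.3, 0.7, -0.1]
opening: 0.0251
grip_force: 0.0
```

Emit:
{"api": "servo_tool", "payload": {"increments": [[[0.5,0,0,0,0],[0.5,0,0,0,0],[0.5,0,0,0,0],[0.5,0,0,0,0]]], "newtons": 50}}

```text
t: 10.15
tool_pos: [0.4807, -0.3249, 0.0464]
tool_rot: [0.238, 3.131, -0.002]
contact_force: [0.2, -0.1, 3.0]
opening: 0.0134
grip_force: 49.4
```

Emit:
{"api": "servo_tool", "payload": {"increments": [[[0.5,0,0,-2,0],[0.5,0,0,-6,0],[0.5,0,0,-10.5,0],[0.5,0,0,-14.5,0],[0.5,0,0,-15.4,0]]]}}

```text
t: 10.65
tool_pos: [0.482, -0.326, 0.2053]
tool_rot: [0.238, 3.125, -0.009]
contact_force: [0.7, -0.3, -0.7]
opening: 0.0132
grip_force: 49.0
```

Emit:
{"api": "servo_tool", "payload": {"increments": [[[0.5,-0.15,4.5,0,0],[0.5,-0.3,9,0,0],[0.5,-0.5,13.5,0,0],[0.5,-0.6,18,0,0],[0.5,-0.8,22.5,0,0]]]}}

```text
t: 11.15
tool_pos: [0.521, -0.1011, 0.1973]
tool_rot: [-0.239, -3.13, -0.001]
contact_force: [0.5, -0.5, -1.9]
opening: 0.0133
grip_force: 49.3
```

Emit:
{"api": "servo_tool", "payload": {"increments": [[[0.5,-0.15,4.5,0,7.5],[0.5,-0.3,9,0,15],[0.5,-0.5,13.5,0,22.5],[0.5,-0.7,18,0,30],[0.5,-0.8,22,0,37.3]]]}}

```text
t: 11.65
tool_pos: [0.5622, 0.1152, 0.1972]
tool_rot: [-1.233, -2.887, 0.002]
contact_force: [0.5, -0.7, -0.7]
opening: 0.0133
grip_force: 49.3
```

Emit:
{"api": "servo_tool", "payload": {"increments": [[[0.5,0,0,0,0],[0.5,0,0,0,0],[0.5,0,0,0,0]]]}}

```text
t: 11.95
tool_pos: [0.5625, 0.1123, 0.198]
tool_rot: [-1.227, -2.89, 0.002]
contact_force: [-0.3, 0.0, -1.5]
opening: 0.0135
grip_force: 49.5
```

Run:
```python
from h import *
o=ctrl.get_obs();T=R.from_rotvec(o['tool_rot']).as_matrix();print(o['t'],o['tool_pos'],T.round(4),np.degrees(np.arctan2(T[1,0],T[0,0])),o['contact_force'],o['wrist_torque'],o['opening'])
d=np.array([.5713,.1561])-o['tool_pos'][:2];print('go tool mm',d@T[:2,:2]*1e3)
```

```text
11.95 [0.56252691 0.11231718 0.19800135] [[-6.946e-01  7.194e-01 -2.100e-03]
 [ 7.194e-01  6.946e-01 -6.000e-04]
 [ 1.100e-03 -1.900e-03 -1.000e+00]] 133.99887017424203 [-0.3159089   0.04860228 -1.45146632] [-0.01636813 -0.03193047 -0.04818513] 0.01352975969031539
go tool mm [25.40113533 36.72442253]
```

Emit:
{"api": "servo_tool", "payload": {"increments": [[[0.5,1.3,1.8,0,0],[0.5,2.54,3.67,1,0],[0.5,2.54,3.67,2.5,0],[0.5,2.54,3.67,3.5,0],[0.5,2.54,3.67,3.5,0]]]}}

```text
t: 12.45
tool_pos: [0.5702, 0.1553, 0.1612]
tool_rot: [-1.228, -2.887, 0.005]
contact_force: [-0.2, 0.2, -2.0]
opening: 0.0135
grip_force: 49.6
```

Run:
```python
from h import *
i,K,C,o=snap('wrist');np.savez('w4.npz',i=i,K=K,C=C);T=R.from_rotvec(o['tool_rot']).as_matrix();print(o['t'],o['tool_pos'],np.degrees(np.arctan2(T[1,0],T[0,0])),o['contact_force'])
lc=o['tool_pos']+T[:,0]*.0012;print('expected lid px',proj(K,C,[lc[0],lc[1],o['tool_pos'][2]-.0274]),'mouth px',proj(K,C,[.5705,.157,.107]))
big=cv2.resize(i[80:300,160:480],(800,550));cv2.imwrite('pics/w4.png',big[:,:,::-1])
```

```text
12.45 [0.5702433  0.15529994 0.16124149] 133.9169105435875 [-0.1976344   0.16136242 -1.99308627]
expected lid px [315.72500479 240.88321509] mouth px [318.05976303 223.51525954]
```

View pics/w4.png

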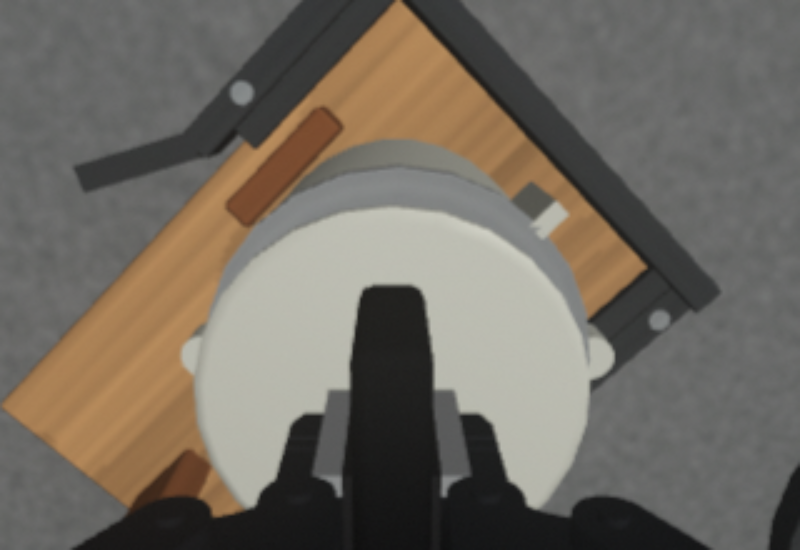

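The view shows the disc spanning cols 195–590 of the crop. The studs are at (197,355) and (600,355), and the flange arc appears above the disc, with its top at row ~167.

Run:
```python
from h import *
from scipy.optimize import least_squares as LS
d=np.load('w4.npz');i,K,C=d['i'],d['K'],d['C'];o=ctrl.get_obs();T=R.from_rotvec(o['tool_rot']).as_matrix();tp=o['tool_pos']
c=lambda P:np.array([((x+.5)/2.5-.5+160,(y+.5)/2.5-.5+80) for x,y in P])
g=cv2.cvtColor(i,cv2.COLOR_RGB2HSV)
def edge(cols,lo,hi,f):
    out=[]
    for x in cols:
        y=[k for k in range(lo,hi) if f(i[k,x].astype(int))]
        if y: out.append((x,y[0]-.5))
    return np.array(out)
disc=edge(range(270,366,4),120,230,lambda p:p.min()>150 and p[0]>=p[2])
fl=edge(range(285,352,4),135,180,lambda p:p[2]>p[0]+3)
print(disc[:,1],fl[:,1])
def fit(px,z,r):
    p=ray(K,C,px,z)[:,:2];s=LS(lambda s:np.hypot(*(p-s).T)-r,p.mean(0)-T[:2,0]*.04,loss='soft_l1',f_scale=.0005);return s.x,np.abs(s.fun).mean()
print('tool',tp,(tp[:2]-tp[:2]))
for n,px,z,r in(('disc',disc,tp[2]-.0274,.046),('flange',fl,.107,.05)):
    s,e=fit(px,z,r);print(n,s,'tool mm',(s-tp[:2])@T[:2,:2]*1e3,e)
```

```text
Traceback (most recent call last):
IndexError: too many indices for array: array is 1-dimensional, but 2 were indexed
```

Run:
```python
from h import *
from scipy.optimize import least_squares as LS
d=np.load('w4.npz');i,K,C=d['i'],d['K'],d['C'];o=ctrl.get_obs();T=R.from_rotvec(o['tool_rot']).as_matrix();tp=o['tool_pos']
g=i.astype(int)
print([tuple(g[k,320]) for k in range(132,168,3)])
def grad(cols,f,lo,hi):
    out=[]
    for x in cols:
        s=np.array([f(g[k,x]) for k in range(lo,hi)]);k=np.argmax(np.diff(s));out.append((x,lo+k+.5))
    return np.array(out)
disc=grad(range(285,352,4),lambda p:p[0],150,185)
fl=grad(range(295,342,4),lambda p:p[2]-p[0],140,162)
print(disc[:,1],fl[:,1])
def fit(px,z,r):
    p=ray(K,C,px,z)[:,:2];s=LS(lambda s:np.hypot(*(p-s).T)-r,p.mean(0)-T[:2,0]*.04,loss='soft_l1',f_scale=.0005);return s.x,np.abs(s.fun).mean()
for n,px,z,r in(('disc',disc,tp[2]-.0274,.046),('flange',fl,.107,.05)):
    s,e=fit(px,z,r);print(n,s,'tool mm',(s-tp[:2])@T[:2,:2]*1e3,e)
```

```text
[(np.int64(167), np.int64(128), np.int64(84)), (np.int64(151), np.int64(124), np.int64(96)), (np.int64(124), np.int64(123), np.int64(115)), (np.int64(125), np.int64(124), np.int64(116)), (np.int64(125), np.int64(125), np.int64(116)), (np.int64(127), np.int64(129), np.int64(128)), (np.int64(131), np.int64(133), np.int64(132)), (np.int64(134), np.int64(136), np.int64(136)), (np.int64(131), np.int64(134), np.int64(134)), (np.int64(128), np.int64(130), np.int64(131)), (np.int64(140), np.int64(139), np.int64(133)), (np.int64(193), np.int64(194), np.int64(182))]
[168.5 167.5 165.5 164.5 164.5 163.5 163.5 162.5 162.5 162.5 163.5 163.5
 164.5 164.5 166.5 167.5 169.5] [140.5 148.5 147.5 147.5 146.5 146.5 145.5 146.5 146.5 147.5 147.5 140.5]
disc [0.56993511 0.15612303] tool mm [ 1.17200779 -0.30531359] 0.00015462298380858086
flange [0.57002011 0.15809189] tool mm [2.53134829 1.12150992] 0.0009855749159625095
```

Emit:
{"api": "servo_tool", "payload": {"increments": [[[0.5,0.02,0.14,0.2,0],[0.5,0.02,0.14,0.5,0],[0.5,0.02,0.14,0.8,0],[0.5,0.02,0.14,1.1,0],[0.5,0.02,0.14,1.3,0]]]}}

```text
t: 13.0
tool_pos: [0.5727, 0.158, 0.151]
tool_rot: [-1.227, -2.892, 0.0]
contact_force: [-1.3, 0.1, -0.3]
opening: 0.0134
grip_force: 49.7
```

```bash
cat > s.py <<'E'
from h import *
o=ctrl.get_obs();T=R.from_rotvec(o['tool_rot']).as_matrix();print(o['t'],o['tool_pos'].round(4),'yaw',np.degrees(np.arctan2(T[1,0],T[0,0])).round(2),'F tool',(T.T@o['contact_force']).round(2),'M tool',(T.T@o['wrist_torque']).round(3),o['grip_force'],'tilt',T[:,2].round(4))
E
python3 s.py
```

```text
13.0 [0.5727 0.158  0.151 ] yaw 134.0 F tool [ 0.98 -0.83  0.3 ] M tool [0.078 0.034 0.007] 49.68325316905975 tilt [-2.e-04 -1.e-04 -1.e+00]
```

Emit:
{"api": "servo_tool", "payload": {"increments": [[[0.5,-0.02,-0.07,0,0],[0.5,-0.03,-0.15,0,0],[0.5,-0.03,-0.15,0,0],[0.5,-0.03,-0.15,0,0]]]}}

```text
t: 13.4
tool_pos: [0.572, 0.1567, 0.1515]
tool_rot: [1.228, 2.892, 0.0]
contact_force: [0.3, 0.8, -1.4]
opening: 0.0135
grip_force: 49.7
```

```bash
python3 s.py
```

```text
13.4 [0.572  0.1567 0.1515] yaw 134.0 F tool [0.36 0.82 1.39] M tool [-0.003 -0.027  0.028] 49.657920598983765 tilt [ 3.e-04  1.e-04 -1.e+00]
```

Emit:
{"api": "servo_tool", "payload": {"increments": [[[0.5,0,0,0.15,0],[0.5,0,0,0.3,0],[0.5,0,0,0.4,0],[0.5,0,0,0.4,0]]]}}

```text
t: 13.8
tool_pos: [0.5718, 0.1567, 0.147]
tool_rot: [-1.227, -2.891, 0.0]
contact_force: [-0.9, -0.2, -1.3]
opening: 0.0134
grip_force: 49.7
```

```bash
python3 s.py
```

```text
13.8 [0.5718 0.1567 0.147 ] yaw 134.0 F tool [ 0.5  -0.8   1.31] M tool [-0.079  0.056 -0.01 ] 49.65812802314758 tilt [-6.e-04 -1.e-04 -1.e+00]
```

Emit:
{"api": "servo_tool", "payload": {"increments": [[[0.5,0,0,0.15,0],[0.5,0,0,0.3,0],[0.5,0,0,0.45,0],[0.5,0,0,0.6,0],[0.5,0,0,0.6,0]]]}}

```text
t: 14.3
tool_pos: [0.5717, 0.1567, 0.1409]
tool_rot: [-1.227, -2.891, 0.001]
contact_force: [0.6, -0.1, -1.7]
opening: 0.0131
grip_force: 49.7
```

Emit:
{"api": "servo_tool", "payload": {"increments": [[[0.5,0,0,0.1,0],[0.5,0,0,0.2,0],[0.5,0,0,0.3,0],[0.5,0,0,0.3,0]]]}}

```text
t: 14.7
tool_pos: [0.5721, 0.1568, 0.1394]
tool_rot: [1.227, 2.892, 0.0]
contact_force: [-2.9, -1.6, 5.4]
opening: 0.0133
grip_force: 50.6
```

```bash
python3 s.py
```

```text
14.7 [0.5721 0.1568 0.1394] yaw 134.0 F tool [ 0.86 -3.17 -5.35] M tool [0.452 0.279 0.024] 50.573058128356934 tilt [ 3.e-04  0.e+00 -1.e+00]
```

Emit:
{"api": "servo_tool", "payload": {"increments": [[[0.5,0.02,-0.05,0,4],[0.5,0.03,-0.06,0,9],[0.5,0.03,-0.07,0,14],[0.5,0.03,-0.08,0,19],[0.5,0.03,-0.08,0,22]]]}}

```text
t: 15.2
tool_pos: [0.5719, 0.1564, 0.1394]
tool_rot: [1.759, 2.601, 0.002]
contact_force: [-0.7, 0.1, 3.4]
opening: 0.013
grip_force: 50.3
```

```bash
python3 s.py
```

```text
15.2 [0.5719 0.1564 0.1394] yaw 111.87 F tool [ 0.4  -0.6  -3.35] M tool [ 0.313  0.02  -0.153] 50.310335755348206 tilt [ 0.0018 -0.     -1.    ]
```

Emit:
{"api": "servo_tool", "payload": {"increments": [[[0.5,0,-0.02,0,5],[0.5,0,-0.03,0,10],[0.5,0,-0.04,0,15],[0.5,0,-0.04,0,19],[0.5,0,-0.04,0,21]]]}}

```text
t: 15.7
tool_pos: [0.5714, 0.1563, 0.1394]
tool_rot: [2.203, 2.238, 0.002]
contact_force: [-1.5, 0.3, 3.7]
opening: 0.0133
grip_force: 50.4
```

Emit:
{"api": "servo_tool", "payload": {"increments": [[[0.5,0,0,0,1],[0.5,0,0,0,2],[0.5,0,0,0,2],[0.5,0,0,0,2]]]}}

```text
t: 16.1
tool_pos: [0.5713, 0.1564, 0.1394]
tool_rot: [2.24, 2.201, 0.002]
contact_force: [-1.4, 1.2, 6.1]
opening: 0.0132
grip_force: 50.7
```

```bash
python3 s.py
python3 - <<'E'
from h import *
i,K,C,o=snap('wrist');np.savez('w5.npz',i=i,K=K,C=C)
big=cv2.resize(i[60:300,160:480],(800,600));cv2.imwrite('pics/w5.png',big[:,:,::-1])
E
```

```text
16.1 [0.5713 0.1564 0.1394] yaw 89.0 F tool [ 1.14 -1.38 -6.07] M tool [ 0.446 -0.142 -0.033] 50.68358659744263 tilt [ 1.4e-03  3.0e-04 -1.0e+00]
```

View pics/w5.png

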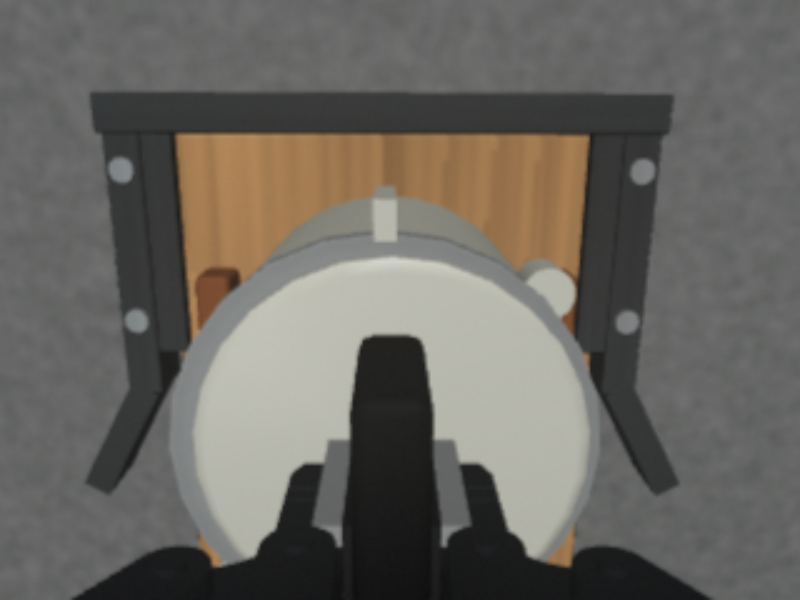

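The lid is seated. The bar (col 391) points along the rib (col 385). The ring gap is 23 px on the left and 10 px on the right, so the lid sits about 1.3 mm to one side. I'll nudge it to the centre.

Emit:
{"api": "servo_tool", "payload": {"increments": [[[0.5,0,-0.05,0,0],[0.5,0,-0.1,-0.04,0],[0.5,0,-0.12,-0.05,0],[0.5,0,-0.12,-0.05,0],[0.5,0,-0.12,-0.05,0]]]}}

```text
t: 16.65
tool_pos: [0.5704, 0.1563, 0.1395]
tool_rot: [2.24, 2.201, 0.003]
contact_force: [4.2, 0.7, 4.2]
opening: 0.0131
grip_force: 50.3
```

```bash
python3 s.py
python3 - <<'E'
from h import *
i,K,C,o=snap('wrist')
g=i.astype(int)
for y in(220,230,240):print(y,[tuple(g[y,x]) [0] for x in range(224,244)],[tuple(g[y,x])[0] for x in range(390,406)])
big=cv2.resize(i[60:300,160:480],(800,600));cv2.imwrite('pics/w6.png',big[:,:,::-1])
E
```

```text
16.65 [0.5704 0.1563 0.1395] yaw 88.99 F tool [ 0.79  4.23 -4.21] M tool [-0.413  0.08  -0.028] 50.338831543922424 tilt [ 2.1e-03  3.0e-04 -1.0e+00]
220 [np.int64(30), np.int64(42), np.int64(79), np.int64(107), np.int64(107), np.int64(111), np.int64(123), np.int64(130), np.int64(130), np.int64(130), np.int64(131), np.int64(131), np.int64(132), np.int64(134), np.int64(138), np.int64(156), np.int64(179), np.int64(182), np.int64(184), np.int64(187)] [np.int64(177), np.int64(174), np.int64(172), np.int64(159), np.int64(130), np.int64(126), np.int64(125), np.int64(123), np.int64(124), np.int64(125), np.int64(119), np.int64(86), np.int64(42), np.int64(36), np.int64(44), np.int64(55)]
230 [np.int64(101), np.int64(98), np.int64(97), np.int64(96), np.int64(96), np.int64(108), np.int64(129), np.int64(128), np.int64(127), np.int64(128), np.int64(129), np.int64(131), np.int64(133), np.int64(150), np.int64(173), np.int64(177), np.int64(181), np.int64(184), np.int64(185), np.int64(186)] [np.int64(180), np.int64(178), np.int64(175), np.int64(170), np.int64(167), np.int64(153), np.int64(125), np.int64(124), np.int64(124), np.int64(124), np.int64(122), np.int64(112), np.int64(104), np.int64(103), np.int64(103), np.int64(95)]
240 [np.int64(102), np.int64(101), np.int64(103), np.int64(104), np.int64(105), np.int64(115), np.int64(130), np.int64(128), np.int64(127), np.int64(128), np.int64(129), np.int64(131), np.int64(132), np.int64(142), np.int64(162), np.int64(173), np.int64(177), np.int64(181), np.int64(184), np.int64(184)] [np.int64(179), np.int64(178), np.int64(171), np.int64(166), np.int64(160), np.int64(143), np.int64(126), np.int64(125), np.int64(124), np.int64(123), np.int64(122), np.int64(112), np.int64(99), np.int64(99), np.int64(100), np.int64(102)]
```

View pics/w6.png

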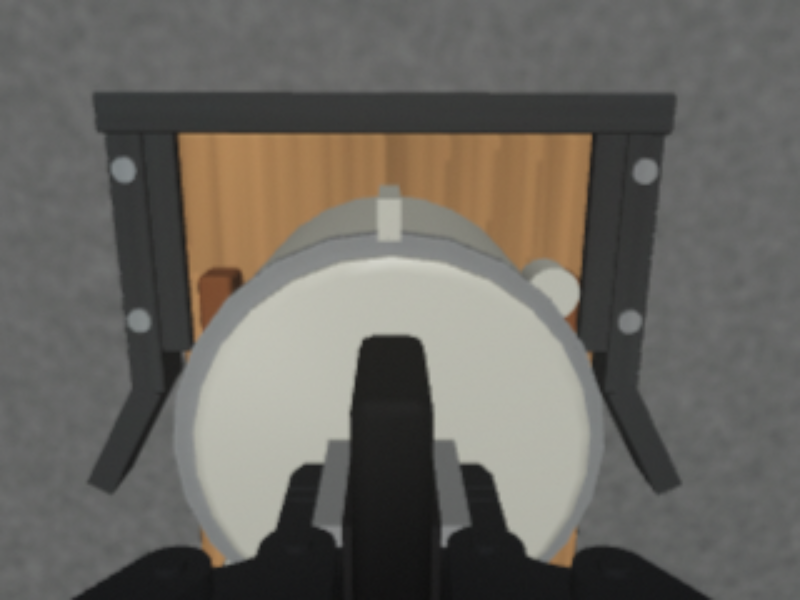

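The lid is now centred to within about 0.5 mm, flush (TCP z 0.1395) and in line with the rib (389 vs 391). The tray still touches the stop, so I'm handing in while gripping.

```bash
python3 -c "
from h import *
print(ctrl.finish_job())"
```

```text
the job is handed in; nothing more can be done
None
```

I handed the job in at about 17 s, still gripping the lid: the tray is home against the stop, and the lid is flush on the rim with its bar in line with the ribs. It was turned 45° clockwise, about 12° short of the catch by the angle reading; the catch itself could not be read.

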